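Lever open the vial safe

ROBOT

A 7-joint arm with a two-finger parallel gripper is mounted at the origin on the work surface. World frame = base frame: x ahead of the robot, y to its left, z up, the work surface at z = 0. Lengths are in mm, angles in rad, forces in N, time in s.
With the tool pointing down it reaches from about 425 to 825 mm from the base axis. Payload 3.6 kg.
Tool frame: the origin (TCP) lies midway between the tips of the shut fingers; the grasp point (between the pads) lies 19 mm behind it (manip.tcp_to_grasp is the distance from the TCP to the grasp point, in mm); z points along the fingers, y is the line along which they close (so a half turn about z gives the same grasp; the last joint's range is limited). The gripper opens to 85 mm and grips with 20 to 120 N. Pads are 22 mm wide; open, the fingers measure 114 mm over their backs; the gripper's body (76 mm by 85 mm) begins 54 mm behind the grasp point. The pads swing forward as they close: fully open they stand 13 mm farther back than shut.
Start: joints at [1.246, 0.615, -0.013, 1.423, 0.008, 1.103, -0.04], TCP at [190.733, -621.356, 231.297] pointing down, gripper open.
Joint ranges: [-3.12, 3.12], [-0.3, 2.06], [-1.34, 1.32], [0.26, 2.42], [-1.36, 4.5], [0.01, 1.98], [-2.84, 2.84]. Speed limits (rad/s): [2.79, 2.79, 3.14, 3.14, 3.14, 3.14, 3.14].

INTERFACE

Orientations are given as a unit quaternion [x, y, z, w].
In Python, from station import get_state, imaging, job, manip gives the robot as it stands.
- The arm moves only by the tool apply_moves, never from a script. Its argument "commands" is text: rows parted by semicolons, each of 6 numbers parted by spaces: the shift along the tool's x, y, z normalised to -1 to 1, where 1 is 0.025 m, then the turn, a rotation vector about the tool's x, y, z normalised to -1 to 1, where 1 is 5 degrees. A call has 1 to 10 rows; each row shifts and turns the commanded pose from where the row before left it, along the tool's axes as they then stand; what a row does not reach is not made up. A row lasts 1/10 s, in which the tool goes at most 50 mm and 8.59 degrees, less where a joint would pass 70% of its speed; a pose out of reach is approached as far as the arm can. A call with a number of a shift or a turn outside -1 to 1 is refused whole. A call with a gripper value outside its range is refused whole. "gripper" is the closure, from -1 (fully open) to 1 (shut), so that 0 is half open, set as the call begins (left out, the last holds). The fingers move at their own pace and stop on an object; "force" is the grip in N (left out, the last holds). Time passes only in rows, so rows that do not move let the fingers close. It gives the time, the measured TCP pose, the force, the opening and the grip force at its end, in the units of the state.
- get_state(): the state, without advancing time (a new reading comes with each control period).
- imaging.grab_frame(name): name is "scene" or "side" or "wrist"; returns a dict with "img" (420x560x3 uint8, blue, green, red), "range_z" (420x560 float32, mm along the optical axis (not along the pixel's ray), 0 where there is no reading), "fx", "fy", "cx", "cy" (pixels), "k1" (the pictures are not rectified: a ray, as slopes to the right and down, at radius r is drawn at 1 + k1 r^2 times it, then the intrinsics apply), "R" (3x3) and "t" (3): a world point X has camera coordinates R X + t; the wrist camera has in their place "mount" (4x4, takes a point from camera to tool coordinates, whose origin is the TCP and whose axes are the flange's). Camera axes: x right, y down, z forward; pixel columns grow to the right and rows downward; lengths in mm; the calibration is good to about 2 mm. A picture is of the moment at which its call begins: read the wrist's pose just before it.
- job.job_done(): hands the job in; it is judged then, once.
The state is a dict: "t": time; "q": joint angles; "dq": joint speeds; "tau": joint torques, N m; "tool_pos": TCP position; "tcp_rot": TCP orientation; "ft_force": force on the tool from outside, world axes, zero at the start; "moment": the same for the moment, N m; "finger_gap": finger opening in mm; "finger_force": force on a finger pad.
Only numpy, scipy, OpenCV 4.12 (cv2) and the standard library are available. Lean on these libraries where they do the work, as an engineer would, in place of code of your own. Each camera call takes 0.05 s, during which the arm holds its last target. There are 200 camera calls.

TASK

Open the heavy steel hatch of the vial safe with its lever: first push the bolt's upright pin so that the bolt slides fully back off the hatch, then press the lever's flat paddle all the way down, so that the short end raises the hatch, and finish while still holding it down so that the hatch stays up. Only push and press, with the fingers; do not grasp or lift anything, do not touch the hatch itself, and leave the bottle, the measure and the vials where they stand.

Things in the scene. Friction and masses are not known exactly. Their poses are not given: they have to be found in the camera images.
- safe: grey fitting fixed to the bench. Origin on the bench under the lever's pivot; x runs from the lever's long end (x < 0) to the box (x > 0), y towards the bolt's side, z up. Pivot 85 mm up in a yoke 100 mm high (x within 23, y within 29 mm). Box x 137 to 267 mm, 170 mm wide, 70 mm high, under the hatch. Bolt channel: block x 160 to 210, y 85 to 200 mm, 97 mm high, its outer end plate 107 mm
- paddle (a point): top centre of the grey plastic paddle (62 mm along x, 48 mm along y) on the lever's long end, 240 mm from the pivot on the safe's -x side, 9 mm above the bar's mid-line. 146 mm above the bench at rest, 41 mm when fully pressed; it moves in an arc in the safe's x-z plane, tilting from 0.22 rad one way to 0.22 the other; its x changes by under 8 mm
- lever (a joint): angle of the aluminium lever bar (24 mm wide): 0 at rest (long end up; roller of the 110 mm short end just under the hatch's lip), grows as the long end goes down, stop at 0.44 rad. Holding the hatch up takes about 4 to 10 N straight down on the paddle; let go, it returns. While the bolt lies over the hatch the lever hardly moves
- hatch (a joint): angle of the steel hatch (165 by 160 mm, 12 mm thick, 2 to 4 kg): 0 shut, grows as it rises, about 0.33 rad with the lever fully down. Hinged at the box's far end (safe x = 250 mm, 76 mm up); its free lip overhangs the box towards the lever. It falls shut when the lever is let go
- hatch_lip (a point): middle of the upper edge of the hatch's free lip (safe x = 89 mm), 82 mm above the bench when shut. The plate spans 80 mm each side in safe y
- bolt (a joint): travel of the bolt: 0 to 6 mm at the start (its nose lies over the hatch by about 20 mm), grows as it slides outward along the safe's +y, away from the hatch, to its stop at 45 mm. Takes about 2 N and stays where it is left
- bolt_pin (a point): top centre of the bolt's upright steel pin, 14 mm thick, 153 mm above the bench, rising 55 mm clear of the bolt's bar and channel. At bolt travel 0 it stands at safe x = 185 mm, y = 122 mm. To be pushed from the hatch's side, towards safe +y
- amber_bottle: bystander: capped brown glass bottle, 72 mm across, 150 mm high, standing; origin at the centre of its underside
- cone_measure: bystander: conical glass measure on a round foot, 68 mm across, 130 mm high, standing; origin at the centre of its underside
- vial_a: bystander: small dark blue vial with black cap, 30 mm across, 58 mm high, standing; origin at the centre of its underside
- vial_b: bystander: a second vial, same as the other; origin at the centre of its underside

How it is judged:
By the outcome, as a careful person would: the job done as asked, in the order asked, and still so for the second after the job is handed in, while the arm keeps its last pose, push and grip.
It also fails if it takes over 48 s, if anything falls off the work surface, if the arm or the gripper's body presses on something with over 40 N, if the wrist force passes 120 N, or if a joint passes its speed limit or range.

## Working session

There is one attempt and no reset: what is moved stays moved. The work goes in short steps, Python scripts to look and compute and a tool call to move; the robot and the scene stay as the last step left them, time stands still between calls to the robot, and variables do not carry over. Pictures are saved under pics/ and viewed, at most 10 in all, crops included, and the job is handed in when it is done.

Besides the shell and the picture viewer there is one more tool, called after ">>>" as name(argument=value, ...) on one line, values as JSON. apply_moves: Moves the arm, as the interface text tells. Its arguments: {"type":"object","properties":{"commands":{"type":"string"},"gripper":{"type":"number"},"force":{"type":"number"}},"required":["commands"]}

```bash
mkdir -p pics; cat > h.py <<'E'
import numpy as np,cv2
from station import get_state,imaging,job,manip
from scipy.spatial.transform import Rotation as Ro
def cloud(f):
    h,w=f["range_z"].shape
    K=np.array([[f["fx"],0,f["cx"]],[0,f["fy"],f["cy"]],[0,0,1.]])
    u,v=np.meshgrid(np.arange(w),np.arange(h))
    p=cv2.undistortPoints(np.stack([u,v],-1).reshape(-1,1,2).astype(float),K,np.array([f["k1"],0,0,0.])).reshape(h,w,2)
    z=f["range_z"]
    c=np.dstack([p[...,0]*z,p[...,1]*z,z])
    X=(c-f["t"])@f["R"]
    X[z==0]=np.nan
    return X
E
python3 - <<'E'
from h import *
for n in("scene","side"):
    f=imaging.grab_frame(n);cv2.imwrite(f"pics/{n}0.png",f["img"]);X=cloud(f);np.save(f"{n}0.npy",X)
s=get_state();print(s)
E
```

```text
{'t': 0.1, 'q': array([ 1.24650303,  0.61582406, -0.01262338,  1.4247767 ,  0.00814172,
        1.1033696 , -0.04040191]), 'dq': array([-1.90900009e-03, -1.41750183e-03, -1.30807089e-03, -2.59946258e-03,
        8.80882419e-05,  3.17507876e-04, -8.02884453e-04]), 'tau': array([ 9.53353519e-04, -4.70382750e+01,  2.59979591e-01, -1.71570092e+01,
        1.00763267e-02,  5.86872571e-03, -4.35979615e-06]), 'tool_pos': array([ 190.51739154, -620.72616467,  230.24033949]), 'tcp_rot': array([ 9.88928139e-01,  1.48390638e-01, -2.03365607e-04, -1.14551974e-03]), 'ft_force': array([-1.31746642, -0.02425499, -0.33778285]), 'moment': array([-0.01427786,  0.01844824,  0.02154858]), 'finger_force': 0.0, 'finger_gap': 85.33969356434017}
```

View pics/scene0.png

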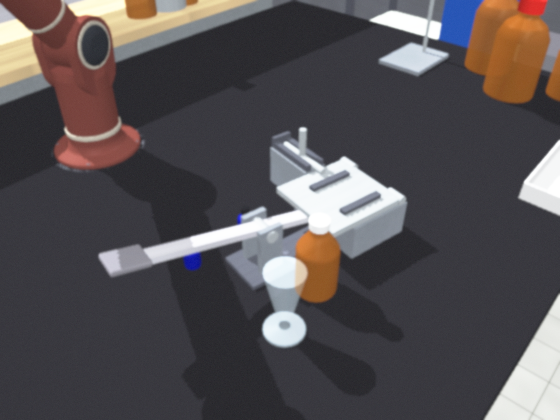

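View pics/side0.png

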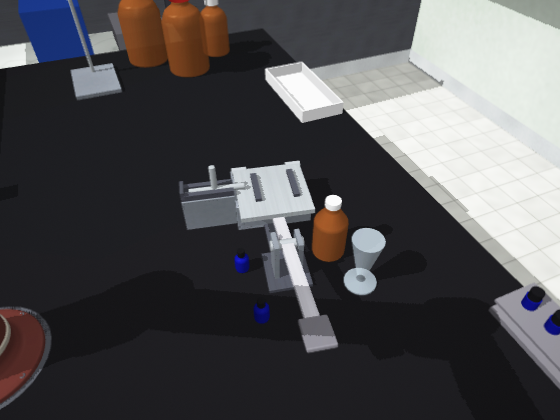

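The scene view shows the paddle at about (125,259), the pin top at (303,130) and the yoke at (262,225). The side view shows the paddle at (318,333), the pin top at (212,168), the vials at (242,262) and (262,312), and the bottle and measure on the far side.

```bash
python3 - <<'E'
from h import *
np.set_printoptions(precision=0,suppress=True)
S=np.load("scene0.npy");D=np.load("side0.npy")
for n,X,L in(("sc",S,dict(pad=(125,259),pad2=(110,262),pin=(303,131),pinm=(303,145),hatch=(340,190),bottle=(320,220),meas=(285,328),base=(245,265))),
 ("sd",D,dict(pad=(318,333),pin=(212,170),pinm=(213,180),hatch=(275,190),va=(242,256),vb=(262,305),bot=(334,202),meas=(366,240),foot=(360,281)))):
    for k,(u,v) in L.items(): print(n,k,np.nanmedian(X[v-1:v+2,u-1:u+2].reshape(-1,3),0))
# hatch top: side camera points with z ~82
for X,(u0,u1,v0,v1) in((S,(275,410,155,235)),(D,(230,315,160,225))):
    P=X[v0:v1,u0:u1].reshape(-1,3);P=P[abs(P[:,2]-82)<5]
    r=cv2.minAreaRect(P[:,:2].astype(np.float32));print(len(P),r,cv2.boxPoints(r))
for X,(u0,u1,v0,v1) in((S,(95,152,240,275)),(D,(295,340,312,352))):
    P=X[v0:v1,u0:u1].reshape(-1,3);P=P[P[:,2]>110]
    r=cv2.minAreaRect(P[:,:2].astype(np.float32));print('pad',len(P),P.mean(0),r)
E
```

```text
sc pad [ 521. -262.  146.]
sc pad2 [ 514. -282.  150.]
sc pin [489. 171. 152.]
sc pinm [489. 173. 120.]
sc hatch [603. 145.  83.]
sc bottle [677. -18. 151.]
sc meas [ 702. -125.   16.]
sc base [554. -63.   9.]
sd pad [ 516. -265.  146.]
sd pin [484. 169. 149.]
sd pinm [483. 169. 122.]
sd hatch [610. 127.  83.]
sd va [485.   3.  49.]
sd vb [ 478. -125.   52.]
sd bot [673. -23. 151.]
sd meas [ 690. -119.  130.]
sd foot [ 690. -126.   13.]
4600 ((603.6354370117188, 143.37985229492188), (237.9777374267578, 250.4141387939453), 40.50405502319336) [[432. 161.]
 [594. -29.]
 [775. 125.]
 [613. 316.]]
3275 ((595.4083251953125, 126.08442687988281), (201.25953674316406, 176.0300750732422), 76.62584686279297) [[487.  49.]
 [658.   8.]
 [704. 204.]
 [533. 244.]]
pad 1157 [ 522. -260.  144.] ((519.6051635742188, -254.42283630371094), (74.90645599365234, 50.39101028442383), 76.68036651611328)
pad 1177 [ 516. -261.  145.] ((518.6444702148438, -251.20529174804688), (80.47724914550781, 47.64760208129883), 77.48338317871094)
```

>>> apply_moves(commands="0 0 0 0 0 1;0 0 0 0 0 1;0 0 0 0 0 1;0 0 0 0 0 1;0 0 0 0 0 1;0 0 0 0 0 1;1 0 0 0 0 0;1 0 0 0 0 0;1 0 0 0 0 0;1 0 0 0 0 0", gripper=1, force=30)

```text
t: 1.1
tool_pos: [289.0, -643.5, 230.6]
tcp_rot: [0.994, -0.113, -0.0, -0.001]
ft_force: [-0.3, 0.5, -0.2]
finger_gap: 0.1
finger_force: 0.0
```

>>> apply_moves(commands="1 -1 0 0 0 0;1 -1 0 0 0 0;0.2 -1 0 0 0 0;0 -1 0 0 0 0;0 -1 0 0 0 0;0 -1 0 0 0 0;0 -1 0 0 0 0;0 -1 0 0 0 0;0 -1 0 0 0 0;0 -1 0 0 0 0")

```text
t: 2.1
tool_pos: [397.7, -411.1, 230.8]
tcp_rot: [0.994, -0.113, -0.0, -0.0]
ft_force: [0.7, -0.5, 0.0]
finger_gap: -0.0
finger_force: 0.0
```

>>> apply_moves(commands="0 -1 0 0 0 0;0 -1 0 0 0 0;0 -1 0 0 0 0;0 -1 0 0 0 0;0 -1 0 0 0 0;0 -1 0 0 0 0;0 -1 0 0 0 0;0 -1 0 0 0 0;0 -1 0 0 0 0;0 -1 0 0 0 0")

```text
t: 3.1
tool_pos: [453.5, -167.6, 231.0]
tcp_rot: [0.994, -0.113, -0.0, -0.0]
ft_force: [0.2, -0.1, 0.0]
finger_gap: 0.1
finger_force: 0.0
```

>>> apply_moves(commands="0 -1 0 0 0 0;0 -1 0 0 0 0;0 -1 0 0 0 0;0 -1 0 0 0 0;0 -1 0 0 0 0;0 -1 0 0 0 0;0 -1 0 0 0 0;0 -1 0 0 0 0;0 -1 0 0 0 0;0 -1 0 0 0 0")

```text
t: 4.1
tool_pos: [509.5, 75.8, 231.0]
tcp_rot: [0.994, -0.113, -0.0, 0.0]
ft_force: [0.0, 0.4, 0.1]
finger_gap: -0.0
finger_force: 0.0
```

>>> apply_moves(commands="0 -1 0 0 0 0;0 -1 0 0 0 0;0 -1 0 0 0 0;0 -0.5 0 0 0 0;0 0 0 0 0 0")

```text
t: 4.6
tool_pos: [528.9, 162.2, 230.8]
tcp_rot: [0.994, -0.111, -0.0, -0.0]
ft_force: [0.1, -0.1, -0.3]
finger_gap: 0.2
finger_force: 0.0
```

```bash
python3 - <<'E'
from h import *
s=get_state();f=imaging.grab_frame("wrist");g=imaging.grab_frame("scene")
T=np.eye(4);T[:3,:3]=Ro.from_quat(s["tcp_rot"]).as_matrix();T[:3,3]=s["tool_pos"]
M=np.linalg.inv(T@f["mount"]);f["R"]=M[:3,:3];f["t"]=M[:3,3]
np.save("w1.npy",cloud(f));np.save("s1.npy",cloud(g))
cv2.imwrite("pics/w1.png",np.hstack([cv2.resize(f["img"],(400,300)),cv2.resize(g["img"],(400,300))]))
print(s["tool_pos"])
X=np.load("w1.npy").reshape(-1,3)
P=X[(abs(X[:,0]-487)<40)&(abs(X[:,1]-171)<40)&(X[:,2]>120)&(X[:,2]<160)]
print(len(P),np.median(P,0),P.min(0),P.max(0))
P=P[P[:,2]>147];print(len(P),P.mean(0))
E
```

```text
[528.9144428  162.23840596 230.84459203]
33 [488.88171522 172.85664018 121.55534551] [486.6434087  169.36844417 120.10804011] [489.67008521 177.43960399 125.66747093]
0 [nan nan nan]<stdin>:11: RuntimeWarning: Mean of empty slice.
  ret = um.true_divide(
```

View pics/w1.png

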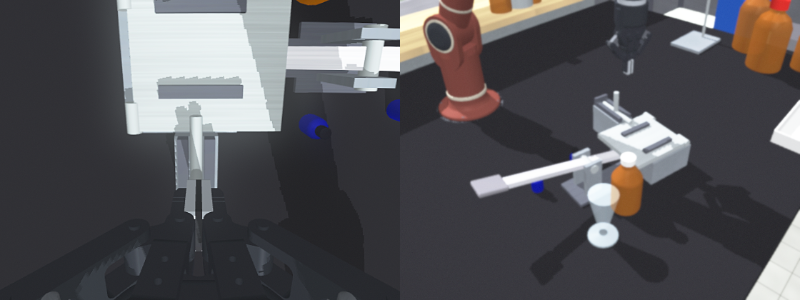

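```bash
python3 - <<'E'
from h import *
np.set_printoptions(precision=1,suppress=True)
s=get_state();f=imaging.grab_frame("wrist")
T=np.eye(4);T[:3,:3]=Ro.from_quat(s["tcp_rot"]).as_matrix();T[:3,3]=s["tool_pos"]
C=T@f["mount"];print("cam",C)
K=np.array([[f["fx"],0,f["cx"]],[0,f["fy"],f["cy"]],[0,0,1.]])
def ray(u,v,z):
    p=cv2.undistortPoints(np.array([[[u,v]]],float),K,np.array([f["k1"],0,0,0.])).ravel()
    d=C[:3,:3]@[p[0],p[1],1];return C[:3,3]+d*(z-C[2,3])/d[2]
print(ray(275,165,153),ray(275,245,98))
c=f["img"][130:290,200:360];cv2.imwrite("pics/w2.png",cv2.resize(c,None,fx=3.75,fy=3.75))
r=f["range_z"];print(r[160:260:10,275])
S=np.load("s1.npy").reshape(-1,3)
P=S[(abs(S[:,0]-487)<25)&(abs(S[:,1]-171)<25)&(S[:,2]>115)&(S[:,2]<160)];print(len(P),P.mean(0),P.min(0),P.max(0))
E
```

```text
cam [[ -0.2  -0.9  -0.3 603.2]
 [ -1.    0.2   0.1 140.7]
 [  0.    0.3  -1.  373.8]
 [  0.    0.    0.    1. ]]
[556.9 152.5 153. ] [481.  170.4  98. ]
[294.2 284.6 287.9 288.3 292.  293.7 295.8 298.5 296.5 278.1]
137 [487.4 171.4 136.8] [479.6 165.7 115.3] [492.8 178.6 155.2]
```

View pics/w2.png

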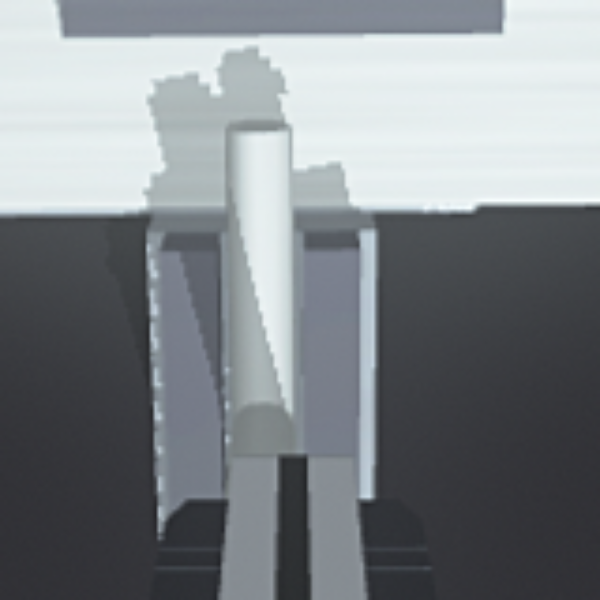

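The wrist view shows the bolt bar running from crop (260,120) to (260,440). The pin is hidden behind the shut fingers, so the TCP is in line on the hatch side. I'll lower and push.

>>> apply_moves(commands="0 0 1 0 0 0;0 0 1 0 0 0;0 0 1 0 0 0;0 0 1 0 0 0;0 0 0.6 0 0 0;0 0 0 0 0 0;0 0 0 0 0 0")

```text
t: 5.45
tool_pos: [529.6, 158.9, 116.8]
tcp_rot: [0.994, -0.114, 0.0, 0.0]
ft_force: [0.4, -0.4, 0.4]
finger_gap: -0.3
finger_force: 0.0
```

>>> apply_moves(commands="-0.4 0 0 0 0 0;-0.4 0 0 0 0 0;-0.4 0 0 0 0 0;-0.4 0 0 0 0 0;0 0 0 0 0 0")

```text
t: 5.95
tool_pos: [488.8, 169.8, 116.8]
tcp_rot: [0.994, -0.112, -0.0, -0.0]
ft_force: [0.4, 0.6, -0.2]
finger_gap: 0.3
finger_force: 0.0
```

```bash
python3 - <<'E'
from h import *
a=imaging.grab_frame("scene")["img"][90:215,220:400];b=imaging.grab_frame("side")["img"][120:245,150:330]
cv2.imwrite("pics/p3.png",cv2.resize(np.hstack([a,b]),None,fx=2.2,fy=2.2,interpolation=cv2.INTER_CUBIC))
E
```

```text
(no output)
```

View pics/p3.png

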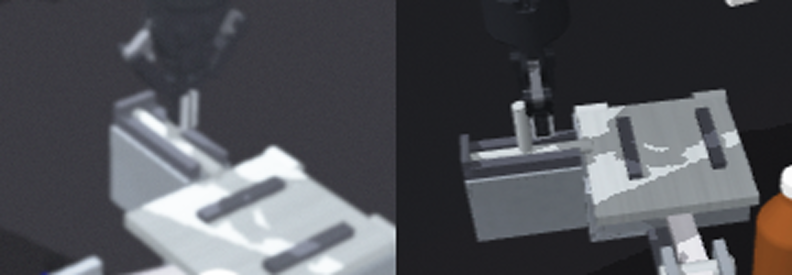

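The side crop shows the pin at (521,125) moved outward, with the finger just behind it at (543,120). The nose, at about (590,145), is almost off the hatch. I'll keep pushing to the stop.

>>> apply_moves(commands="-0.3 0 0 0 0 0;-0.3 0 0 0 0 0;-0.3 0 0 0 0 0;0 0 0 0 0 0")

```text
t: 6.45
tool_pos: [466.7, 174.6, 116.3]
tcp_rot: [0.994, -0.112, -0.001, 0.0]
ft_force: [0.0, 0.7, -0.8]
finger_gap: 0.6
finger_force: 0.0
```

>>> apply_moves(commands="-0.15 0 0 0 0 0;-0.15 0 0 0 0 0;0 0 0 0 0 0")

```text
t: 6.75
tool_pos: [460.3, 176.0, 116.3]
tcp_rot: [0.994, -0.112, -0.001, 0.0]
ft_force: [0.5, -0.0, 0.2]
finger_gap: -0.1
finger_force: 0.3
```

>>> apply_moves(commands="-0.15 0 0 0 0 0;-0.1 0 0 0 0 0")

```text
t: 6.95
tool_pos: [459.8, 176.2, 116.6]
tcp_rot: [0.994, -0.114, 0.005, -0.001]
ft_force: [13.1, -3.3, -9.5]
finger_gap: 0.3
finger_force: 6.4
```

>>> apply_moves(commands="-0.1 0 0 0 0 0;-0.1 0 0 0 0 0")

```text
t: 7.15
tool_pos: [459.8, 176.2, 117.1]
tcp_rot: [0.993, -0.115, 0.01, -0.001]
ft_force: [19.1, -6.5, -11.0]
finger_gap: 0.2
finger_force: 9.8
```

```bash
python3 - <<'E'
from h import *
f=imaging.grab_frame("side");X=cloud(f)
b=f["img"][130:240,160:310];print(get_state()["ft_force"])
S=X[120:215,170:260].reshape(-1,3);P=S[(abs(S[:,0]-445)<40)&(abs(S[:,1]-180)<25)&(S[:,2]>115)&(S[:,2]<158)]
print(len(P),np.histogram(P[:,0],10))
cv2.imwrite("pics/p4.png",cv2.resize(b,None,fx=5,fy=5,interpolation=cv2.INTER_CUBIC))
E
```

```text
[ 15.72448866  -5.02680391 -10.51863354]
190 (array([34, 25, 16, 25, 16, 19, 19, 13, 13, 10]), array([438.16292161, 441.63098843, 445.09905526, 448.56712208,
       452.03518891, 455.50325573, 458.97132256, 462.43938938,
       465.90745621, 469.37552303, 472.84358986]))
```

View pics/p4.png

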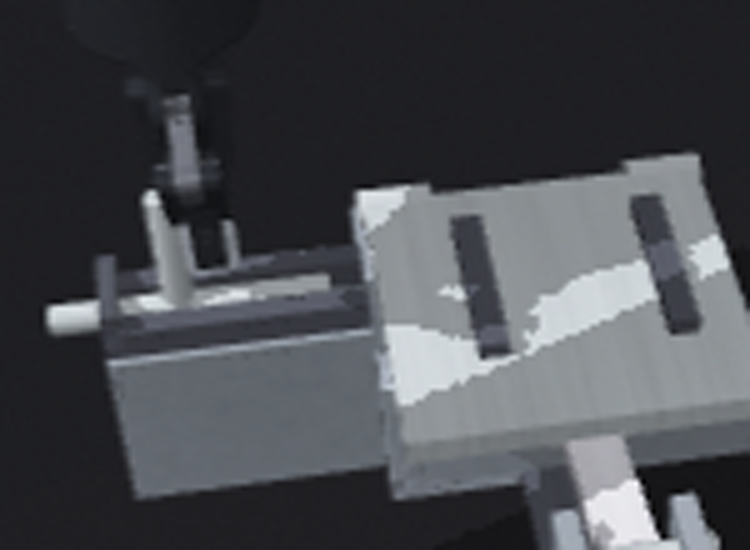

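The bolt is against its stop: firm contact at about 19 N, with its nose clear of the hatch. I'll back off, rise and go above the paddle.

>>> apply_moves(commands="0.6 0 0 0 0 0;0.4 0 0 0 0 0;0 0 -1 0 0 0;0 0 -1 0 0 0;0 0 -1 0 0 0;0 0 -1 0 0 0;0 0 -0.5 0 0 0;0 0 0 0 0 0")

```text
t: 8.0
tool_pos: [474.6, 173.6, 230.4]
tcp_rot: [0.994, -0.112, 0.001, -0.001]
ft_force: [-0.4, -0.5, 0.3]
finger_gap: 0.4
finger_force: 0.0
```

>>> apply_moves(commands="0.33 1 0 0 0 0;0.33 1 0 0 0 0;0.33 1 0 0 0 0;0.33 1 0 0 0 0;0.33 1 0 0 0 0;0.33 1 0 0 0 0;0.33 1 0 0 0 0;0.33 1 0 0 0 0;0.33 1 0 0 0 0;0.33 1 0 0 0 0")

```text
t: 9.0
tool_pos: [497.7, -89.7, 227.4]
tcp_rot: [0.994, -0.112, -0.002, -0.0]
ft_force: [0.2, 0.2, 0.6]
finger_gap: -0.1
finger_force: 0.0
```

>>> apply_moves(commands="0.33 1 0 0 0 0;0.33 1 0 0 0 0;0.33 1 0 0 0 0;0.33 1 0 0 0 0;0.33 1 0 0 0 0;0 1 0 0 0 0;0 0 0 0 0 0")

```text
t: 9.7
tool_pos: [502.9, -248.9, 227.2]
tcp_rot: [0.993, -0.116, -0.002, 0.001]
ft_force: [-0.2, 0.1, 1.1]
finger_gap: 0.3
finger_force: 0.0
```

```bash
python3 - <<'E'
from h import *
f=imaging.grab_frame("side");X=cloud(f);P=X[300:360,290:345].reshape(-1,3);P=P[(P[:,2]>130)&(P[:,2]<160)&(P[:,1]<-225)]
r=cv2.minAreaRect(P[:,:2].astype(np.float32));s=get_state();print(len(P),P.mean(0),r,s["tool_pos"],s["tcp_rot"],s["ft_force"])
a=imaging.grab_frame("scene")["img"]
cv2.imwrite("pics/p5.png",np.hstack([cv2.resize(a,(400,300)),cv2.resize(f["img"],(400,300))]))
E
```

```text
1123 [ 515.36871101 -262.50447035  145.45154749] ((517.4228515625, -257.18084716796875), (68.93549346923828, 48.02731704711914), 77.56385040283203) [ 503.79487889 -246.08342528  227.2229473 ] [ 9.93411746e-01 -1.14585061e-01 -1.81342273e-03 -2.77773310e-04] [ 0.82857612  0.18044759 -0.26631061]
```

View pics/p5.png

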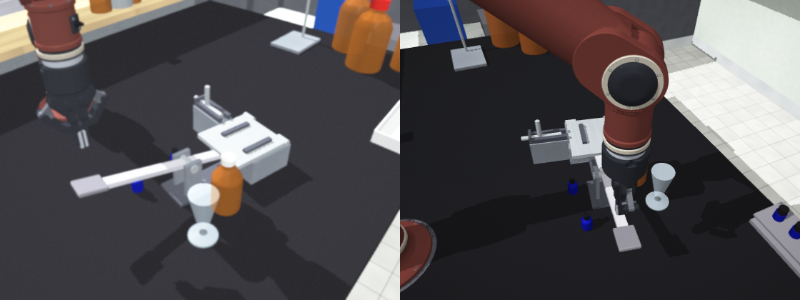

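>>> apply_moves(commands="0.65 0.5 0 0 0 0;0 0 0.9 0 0 0;0 0 1 0 0 0;0 0 1 0 0 0;0 0 0 0 0 0;0 0 0 0 0 0")

```text
t: 10.4
tool_pos: [518.9, -259.0, 156.2]
tcp_rot: [0.994, -0.112, -0.001, -0.001]
ft_force: [-0.5, -0.1, 0.7]
finger_gap: -0.0
finger_force: 0.0
```

>>> apply_moves(commands="0 0 0.3 0 0 0;0 0 0.3 0 0 0;0 0 0.3 0 0 0;0 0 0.3 0 0 0;0 0 0.3 0 0 0;0 0 0 0 0 0")

```text
t: 11.0
tool_pos: [519.4, -263.7, 120.3]
tcp_rot: [0.994, -0.113, 0.002, 0.002]
ft_force: [-1.3, -2.3, 6.0]
finger_gap: 0.2
finger_force: 3.3
```

>>> apply_moves(commands="0 0 0.35 0 0 0;0 0 0.35 0 0 0;0 0 0.35 0 0 0;0 0 0.35 0 0 0;0 0 0.35 0 0 0;0 0 0.35 0 0 0;0 0 0.35 0 0 0;0 0 0.35 0 0 0;0 0 0 0 0 0;0 0 0 0 0 0")

```text
t: 12.0
tool_pos: [519.7, -262.3, 49.9]
tcp_rot: [0.994, -0.113, 0.002, 0.001]
ft_force: [1.5, -3.3, 4.1]
finger_gap: 0.0
finger_force: 1.7
```

>>> apply_moves(commands="0 0 0.15 0 0 0;0 0 0.15 0 0 0;0 0 0 0 0 0")

```text
t: 12.3
tool_pos: [520.0, -261.3, 43.1]
tcp_rot: [0.994, -0.113, 0.002, 0.001]
ft_force: [0.1, -2.2, 8.6]
finger_gap: 0.0
finger_force: 4.2
```

>>> apply_moves(commands="0 0 0.1 0 0 0;0 0 0.1 0 0 0;0 0 0 0 0 0")

```text
t: 12.6
tool_pos: [520.2, -261.2, 42.3]
tcp_rot: [0.994, -0.113, 0.002, 0.0]
ft_force: [-6.1, 1.8, 33.4]
finger_gap: -0.3
finger_force: 16.3
```

>>> apply_moves(commands="0 0 0.08 0 0 0;0 0 0 0 0 0;0 0 0 0 0 0;0 0 0 0 0 0;0 0 0 0 0 0")

```text
t: 13.1
tool_pos: [520.3, -261.2, 42.0]
tcp_rot: [0.994, -0.113, 0.003, 0.0]
ft_force: [-8.5, 3.0, 43.6]
finger_gap: 0.0
finger_force: 21.2
```

```bash
python3 - <<'E'
from h import *
f=imaging.grab_frame("side")
a=imaging.grab_frame("scene")["img"];s=get_state();print(s["tool_pos"],s["ft_force"])
cv2.imwrite("pics/p6.png",np.hstack([cv2.resize(a,(400,300)),cv2.resize(f["img"],(400,300))]))
E
```

```text
[ 520.27314777 -261.22067087   41.98707989] [-9.06936602  2.26785551 43.68633278]
```

View pics/p6.png

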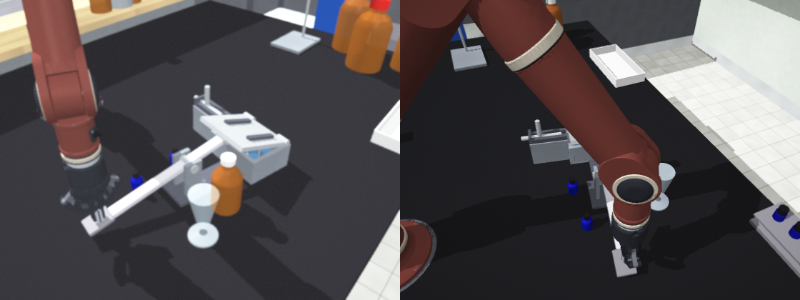

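The paddle is at its stop and the hatch is up, with all the bystanders still standing. I'll ease the push from 43 N and hand in.

>>> apply_moves(commands="0 0 -0.14 0 0 0;0 0 0 0 0 0;0 0 0 0 0 0;0 0 0 0 0 0")

```text
t: 13.6
tool_pos: [520.1, -261.3, 42.5]
tcp_rot: [0.994, -0.113, 0.002, 0.001]
ft_force: [-3.6, 0.3, 26.2]
finger_gap: -0.2
finger_force: 12.6
```

```bash
python3 -c "
from station import job
print(job.job_done())"
```

```text
the job is handed in; nothing more can be done
None
```

I pushed the bolt back to its stop, then pressed the paddle to its stop, and handed the job in at about 13.6 s with the hatch up, the arm still pressing at about 26 N, and the bottle, measure and vials still standing.

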